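Put the blue spanner back in its tray cutout

TASK

Put the blue-gripped spanner back into the empty cutout of the black tool tray, its jaw end in the wide end of the cutout, so that it lies flat and fully home on the red floor. Lower it in rather than dropping it, let go, and leave the bigger orange-gripped spanner and the hammer where they lie.

Things in the scene. Friction and masses are not known exactly. Their poses are not given: they have to be found in the camera images.
- spanner_center (a point): Spanner to put away: flat, one open jaw, blue grip, steel head, 182 mm long, 14 mm thick, 0.15-0.31 kg. Point at mid-length, half-way up, on the 22 mm wide grip: grip here across the width. x points to the jaw, z up. Blue from -90 to +5 mm along x, neck (18 mm wide) to +41, head (55 mm wide) to +92.
- cutout (a point): Middle of the empty cutout's red floor, 4 mm above the bench. Fixed black tray 250 x 210 mm, top 22 mm above the bench, sockets and a driver on its long edges 12 mm higher. x points to the wide jaw end, z up. Cutout 40 mm wide for x -105 to -30 mm, 130 for -30 to 30 (grey finger notch, same depth), 76 for 30 to 105. Spanner home: its centre 7 mm above this, x axes agree.
- big_spanner_center (a point): The wrong spanner, to be left alone: same form but orange grip, 237 mm long, head 71 mm wide, 14 mm thick, too big for the cutout. Point half-way up, mid-handle; x points to its jaw.
- hammer_center (a point): A hammer lying flat, to be left alone: pale wooden handle 22 mm wide and 30 mm high from 125 mm behind to 65 mm ahead of this point, steel head 96 mm wide and 32 mm high beyond it. Point half-way up, on the handle; x points to the head.
There are look-alikes about, which are no part of the job. Leave any brown look-alike of the part that bears spanner_center alone.

How it is judged:
On the way:
1. the blue spanner is lifted clear of the bench, its centre above 45 mm (height (world z) of spanner_center above 0.045 m), for 0.1 s.
At the end, for the whole second after the job is handed in: The blue spanner lies at rest in the cutout: its centre within 20 mm of the cutout's middle sideways and less than 12 mm above its floor (7 mm when home), aligned with the cutout within 0.25 rad, flat within 0.1 rad. Turned the wrong way round it cannot go in (z of spanner_center in the frame of cutout below 0.012 m and horizontal distance between spanner_center and cutout below 0.02 m and angle between the x axis of spanner_center and the x axis of cutout, either way round below 0.25 rad and angle between spanner_center's own z axis and vertical below 0.1 rad and linear speed of spanner below 0.02 m/s); the robot touches nothing.
It fails at once if the big orange spanner is shifted by more than 30 mm (distance of big_spanner_center from where it was at the start of the episode above 0.03 m).
It fails at once if the hammer is shifted by more than 30 mm (distance of hammer_center from where it was at the start of the episode above 0.03 m).
It fails at once if the blue spanner is dropped: it falls free of the fingers at more than 0.7 m/s (a drop of about 25 mm) (linear speed of spanner above 0.7 m/s and contact force between the fingers and spanner below 0.05 N).
It also fails if it takes over 32 s, if anything falls off the work surface, if the arm or the gripper's body presses on something with over 40 N, if the wrist force passes 120 N, or if a joint passes its speed limit or range.

ROBOT

A 6-joint arm with a two-finger parallel gripper is mounted at the origin on the work surface. World frame = base frame: x ahead of the robot, y to its left, z up, the work surface at z = 0. Lengths are in m, angles in rad, forces in N, time in s.
With the tool pointing down it reaches from about 0.35 to 0.975 m from the base axis. Payload 7.1 kg.
Tool frame: the origin (TCP) lies midway between the tips of the shut fingers; the grasp point (between the pads) lies 19 mm behind it (env.grip_point_offset is the distance from the TCP to the grasp point, in m); z points along the fingers, y is the line along which they close (so a half turn about z gives the same grasp; the last joint's range is limited). The gripper opens to 88 mm and grips with 3 to 60 N. Pads are 20 mm wide; open, the fingers measure 115 mm over their backs; the gripper's body (75 mm by 178 mm) begins 61 mm behind the grasp point.
Start: joints at [1.267, 0.423, 1.63, -0, 1.089, -0.019], TCP at [0.176, 0.6, 0.185] pointing down, gripper open.
Joint ranges: [-3, 3], [-0.9, 2.11], [0.09, 2.58], [-1.31, 4.45], [0.11, 2.69], [-2.54, 2.54]. Speed limits (rad/s): [2.39, 2.39, 3.01, 3.14, 3.14, 3.14].

INTERFACE

Orientations are given as a rotation vector (axis times angle).
In Python, from plant import env gives the robot as it stands.
- The arm moves only by the tool servo_tool, never from a script. Its argument "steps" is a list that holds one entry, the list of rows, each a list of 4 numbers: the shift along the tool's x, y, z in cm, then the turn about the tool's z in rad. A call has 1 to 5 rows; each row is the pose to reach, as a shift and turn from the pose commanded when the call began, along the tool's axes at that moment; what a row does not reach only later rows make up. A row lasts 1/10 s, in which the tool goes at most 50 mm and 8.59 degrees, less where a joint would pass 70% of its speed; a pose out of reach is approached as far as the arm can. A call with a gripper value outside its range is refused whole. "hand" is the opening, from 0 (shut) to 1 (fully open), set as the call begins (left out, the last holds). The fingers move at their own pace and stop on an object; the grip force is fixed at half the most. Time passes only in rows, so rows that repeat a pose let the fingers close. It gives the time, the measured TCP pose, the force, the opening and the grip force at its end, in the units of the state.
- env.observe(): the state, without advancing time (a new reading comes with each control period).
- env.get_image(name): name is "side" or "top"; returns a dict with "color" (480x640x3 uint8, red, green, blue), "z_map" (480x640 float32, m along the optical axis (not along the pixel's ray), 0 where there is no reading), "K" (3x3 intrinsics, pixels), "position" and "orientation" of the camera in the world. Camera axes: x right, y down, z forward; pixel columns grow to the right and rows downward; lengths in m; the calibration is good to about 2 mm. A picture is of the moment at which its call begins.
- env.sign_off(): hands the job in; it is judged then, once.
The state is a dict: "clock": time; "q": joint angles; "dq": joint speeds; "joint_torque": joint torques, N m; "tool_pos": TCP position; "tcp_rot": TCP orientation; "ft_force": force on the tool from outside, world axes, zero at the start; "ft_torque": the same for the moment, N m; "gripper_width": opening from 0.0 (shut) to 1.0 (fully open); "finger_force": force on a finger pad.
Only numpy, scipy, OpenCV 4.12 (cv2) and the standard library are available. Lean on these libraries where they do the work, as an engineer would, in place of code of your own. Each camera call takes 0.05 s, during which the arm holds its last target. There are 200 camera calls.

## Working session

There is one attempt and no reset: what is moved stays moved. The work goes in short steps, Python scripts to look and compute and a tool call to move; the robot and the scene stay as the last step left them, time stands still between calls to the robot, and variables do not carry over. Pictures are saved under pics/ and viewed, at most 10 in all, crops included, and the job is handed in when it is done.

Besides the shell and the picture viewer there is one more tool, called after "Emit:" as name(argument=value, ...) on one line, values as JSON. servo_tool: Moves the arm, as the interface text tells. Its arguments: {"type":"object","properties":{"steps":{"type":"array","items":{"type":"array","items":{"type":"array","items":{"type":"number"}}}},"hand":{"type":"number"}},"required":["steps"]}

```bash
mkdir -p pics
cat > h.py <<'E'
import numpy as np, cv2
from scipy.spatial.transform import Rotation as R
from plant import env
def rot(o):
    o=np.array(o,float)
    return o if o.shape==(3,3) else (R.from_rotvec(o).as_matrix() if o.size==3 else R.from_quat(o).as_matrix())
def get(n):
    d=env.get_image(n); d=dict(d); d['R']=rot(d['orientation']); return d
def ray(d,uv,z):
    uv=np.atleast_2d(np.array(uv,float)); v=np.c_[uv,np.ones(len(uv))]@np.linalg.inv(d['K']).T@d['R'].T
    p=np.array(d['position']); return p+v*((z-p[2])/v[:,2:3])
def cloud(d):
    v,u=np.mgrid[:480,:640]; z=d['z_map']; p=np.stack([u,v,np.ones_like(u)],-1)@np.linalg.inv(d['K']).T*z[...,None]
    return p@d['R'].T+np.array(d['position'])
def save(d,n): cv2.imwrite('pics/'+n,d['color'][...,::-1])
E
python3 - <<'E'
from h import *
for n in('top','side'):
    d=get(n); save(d,n+'0.png'); print(n,d['position'],d['orientation'],d['K'][0],(d['z_map']==0).mean())
E
```

```text
top [ 0.16792689 -0.16413679  1.33944094] [-2.13995703  2.08150716 -0.21319846] [543.86288552   0.         319.81605717] 0.0042903645833333335
side [ 0.09358    -1.2006283   0.78730603] [-2.13254525  0.3470068  -0.15821354] [553.0173804    0.         315.31922523] 0.0040104166666666665
```

View pics/top0.png

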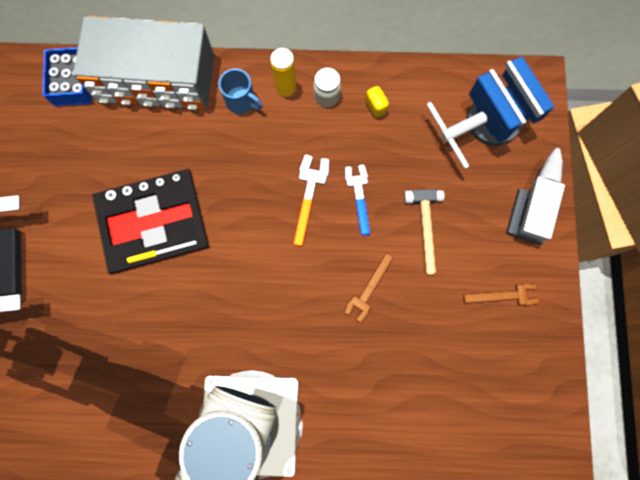

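View pics/side0.png

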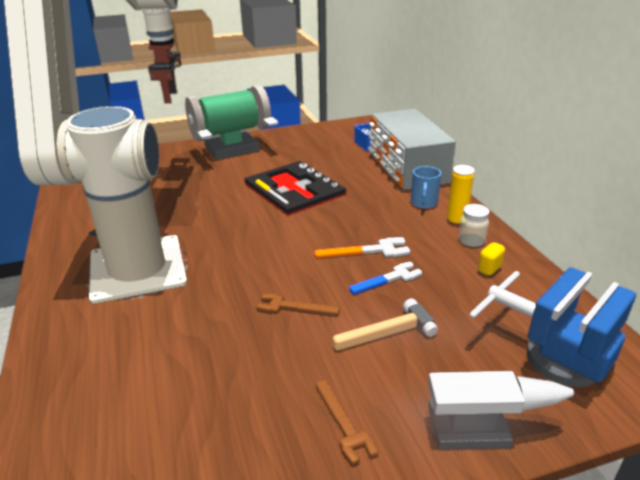

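The top view shows the blue spanner at (358,200), jaw up. Look-alikes are the orange spanner (310,200), which is bigger, and brown ones at (370,288) and (502,295). By its blue grip and steel head I choose (358,200). The tray is at (150,222), with the red cutout apparently wider at its left end. The hammer is at (428,230).

Run:
```python
from h import *
d=get('top'); s=get('side'); c=d['color'].astype(int)
a=cv2.resize(d['color'][150:250,290:410],(480,400),interpolation=cv2.INTER_CUBIC)
b=cv2.resize(d['color'][165:275,85:215],(320,270),interpolation=cv2.INTER_CUBIC)
o=np.zeros((400,800,3),np.uint8); o[:,:480]=a; o[:270,480:]=b
cv2.imwrite('pics/crop1.png',o[...,::-1])
def meas(d,m,z,name):
    m=cv2.morphologyEx(m.astype(np.uint8),cv2.MORPH_OPEN,np.ones((2,2)))
    n,l,st,ce=cv2.connectedComponentsWithStats(m); k=1+np.argmax(st[1:,4])
    v,u=np.nonzero(l==k); w=ray(d,np.c_[u,v],z)[:,:2].astype(np.float32)
    P=cloud(d)[v,u]
    r=cv2.minAreaRect(w); print(name,st[k],'mean',w.mean(0).round(4),'rect',np.round(r[0],4),np.round(r[1],4),r[2],'zmed',np.median(P[:,2]).round(4),'cloudxy',np.median(P[:,:2],0).round(4))
    print(cv2.boxPoints(r).round(4).tolist())
    return l==k
for nm,D,reg,regt in(('top',d,(150,250,335,400),(165,280,85,215)),('side',s,(250,310,340,430),(155,215,240,350))):
    c=D['color'].astype(int);r,g,b=c[...,0],c[...,1],c[...,2]
    def box(q): m=np.zeros(r.shape,bool); m[q[0]:q[1],q[2]:q[3]]=1; return m
    B=box(reg)
    meas(D,B&(b>r+50),.014 if nm=='top' else .011,nm+' blue')
    T=box(regt)
    meas(D,T&(r>150)&(g<80)&(b<80),.004,nm+' red')
    meas(D,B&(abs(r-b)<45)&(r>120),.014,nm+' steel')
    meas(D,T&(r<70)&(g<60)&(b<60),.022,nm+' tray')
# red profile along its axis
D=d;c=D['color'].astype(int);r,g,b=c[...,0],c[...,1],c[...,2]
P=cloud(d)
print(env.observe()['clock'])
```

```text
top blue [357 200  14  36 345] mean [ 0.5041 -0.2619] rect [ 0.5044 -0.2618] [0.0937 0.0241] 9.606849670410156 zmed 0.0141 cloudxy [ 0.5044 -0.2613]
[[0.4562000036239624, -0.25769999623298645], [0.4602000117301941, -0.2815000116825104], [0.5526000261306763, -0.26589998602867126], [0.5486000180244446, -0.24210000038146973]]
top red [108 212  43  34 830] mean [0.4634 0.3375] rect [0.4658 0.3237] [0.0748 0.1046] 16.928714752197266 zmed 0.0053 cloudxy [0.4652 0.3377]
[[0.4147999882698059, 0.3628000020980835], [0.44530001282691956, 0.262800008058548], [0.5167999863624573, 0.28459998965263367], [0.4864000082015991, 0.3846000134944916]]
top steel [346 165  23  35 493] mean [ 0.5999 -0.2459] rect [ 0.597  -0.2447] [0.0906 0.0561] 1.0327732563018799 zmed 0.0135 cloudxy [ 0.6015 -0.2493]
[[0.5511999726295471, -0.21739999949932098], [0.5522000193595886, -0.2736000120639801], [0.642799973487854, -0.2718999981880188], [0.6417999863624573, -0.21580000221729279]]
top tray [  94  171  116  104 4612] mean [0.4759 0.2623] rect [0.4773 0.2679] [0.2119 0.2498] 17.32522201538086 zmed 0.0224 cloudxy [0.47
[... 767 characters left out ...]
9333038], [0.5033000111579895, 0.3855000138282776]]
side steel [385 263  38  20 463] mean [ 0.6036 -0.2533] rect [ 0.598 -0.254] [0.0907 0.0681] 8.662853240966797 zmed 0.0124 cloudxy [ 0.6068 -0.2537]
[[0.5479999780654907, -0.22709999978542328], [0.5583000183105469, -0.29440000653266907], [0.6478999853134155, -0.2808000147342682], [0.6377000212669373, -0.2134999930858612]]
side tray [ 246  164  100   50 1527] mean [0.482  0.2289] rect [0.4791 0.2523] [0.2158 0.262 ] 17.598392486572266 zmed 0.0215 cloudxy [0.486 0.205]
[[0.3366999924182892, 0.34459999203681946], [0.41589999198913574, 0.09489999711513519], [0.6215999722480774, 0.16009999811649323], [0.5424000024795532, 0.4097999930381775]]
0.2
```

View pics/crop1.png

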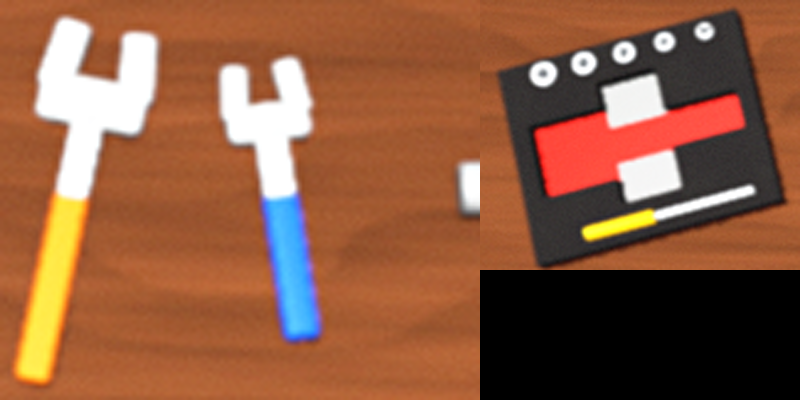

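The crop confirms the choice: the spanner with the blue grip is the smaller of the two (crop 220-320, 60-340), jaw up. The wide end of the cutout is at the left (crop 540,165), toward +y.

```bash
cat >> h.py <<'E'
def tool():
    o=env.observe(); M=rot(o['tcp_rot']); return o,np.array(o['tool_pos']),M
def plan(xyz,yaw):
    o,p,M=tool(); s=M.T@(np.array(xyz)-p)*100
    cur=np.arctan2(M[1,0],M[0,0]); dw=(yaw-cur+np.pi)%(2*np.pi)-np.pi
    print('pos',p.round(4),'tz',M[:,2].round(3),'yaw',round(cur,3),'shift cm',s.round(2),'turn',round(-dw,3),'alt',round(-dw+np.pi*np.sign(dw),3),'q',np.round(o['q'],2))
E
python3 - <<'E'
from h import *
plan([.546,-.255,.10],.166)
d=get('top');c=d['color'].astype(int);r,g,b=c[...,0],c[...,1],c[...,2]
m=np.zeros(r.shape,bool); m[165:280,85:215]=1
v,u=np.nonzero(m&(r>150)&(g<90)&(b<90)); w=ray(d,np.c_[u,v],.004)[:,:2]
a=np.deg2rad(107.3);A=np.array([[np.cos(a),np.sin(a)],[-np.sin(a),np.cos(a)]])
q=(w-[.4773,.2679])@A.T*1000
for lo in range(-120,120,15):
    k=(q[:,0]>=lo)&(q[:,0]<lo+15)
    if k.any(): print(lo,k.sum(),q[k,1].min().round(),q[k,1].max().round(),q[k,0].min().round(),q[k,0].max().round())
print((ray(d,[[320,240]],.0)-np.array(d['position'])).round(2))
E
```

```text
pos [0.1754 0.5995 0.185 ] tz [-0.    -0.001 -1.   ] yaw 2.857 shift cm [-59.57 -71.59   8.57] turn 2.691 alt -0.451 q [ 1.27  0.42  1.63  0.    1.09 -0.02]
-120 54 -130.0 169.0 -120.0 -105.0
-105 129 -133.0 145.0 -105.0 -90.0
-90 165 -138.0 141.0 -90.0 -75.0
-75 174 -143.0 137.0 -75.0 -60.0
-60 168 -147.0 133.0 -60.0 -45.0
-45 163 -151.0 149.0 -45.0 -30.0
-30 150 -155.0 124.0 -30.0 -15.0
-15 148 -160.0 120.0 -15.0 -0.0
0 131 -164.0 118.0 0.0 15.0
15 138 -168.0 132.0 15.0 30.0
30 187 -172.0 129.0 30.0 45.0
45 256 -177.0 125.0 45.0 60.0
60 261 -182.0 120.0 60.0 75.0
75 258 -185.0 115.0 75.0 90.0
90 242 -190.0 109.0 90.0 105.0
105 139 -194.0 118.0 105.0 120.0
[[ 0.28  0.01 -1.34]]
```

Emit:
servo_tool(steps=[[[-3.2,-3.8,0,0],[-6.3,-7.6,0,0],[-9.5,-11.4,0,0],[-12.7,-15.2,0,0],[-15.9,-19,0,0]]], hand=0.6)

```text
clock: 0.75
tool_pos: [0.2751, 0.371, 0.1855]
tcp_rot: [0.445, 3.11, 0.0]
ft_force: [1.3, -0.8, 0.1]
gripper_width: 0.616
finger_force: 0.0
```

Emit:
servo_tool(steps=[[[-3.2,-3.8,0,0],[-6.3,-7.6,0,0],[-9.5,-11.4,0,0],[-12.7,-15.2,0,0],[-15.9,-19,0,0]]])

```text
clock: 1.25
tool_pos: [0.3745, 0.144, 0.1858]
tcp_rot: [0.445, 3.109, 0.001]
ft_force: [0.8, 0.8, -0.9]
gripper_width: 0.598
finger_force: 0.0
```

Emit:
servo_tool(steps=[[[-3.2,-3.8,0,0],[-6.3,-7.6,0,0],[-9.5,-11.4,0,0],[-12.7,-15.2,0,0],[-15.9,-19,0,0]]])

```text
clock: 1.75
tool_pos: [0.4737, -0.0834, 0.1857]
tcp_rot: [0.446, 3.109, 0.0]
ft_force: [1.5, 1.1, 0.2]
gripper_width: 0.601
finger_force: 0.0
```

Emit:
servo_tool(steps=[[[-3,-3.6,0,0.14],[-6,-7.2,0,0.28],[-9,-10.8,0,0.42],[-11.9,-14.5,0,0.56],[-11.9,-14.5,0,0.7]]])

```text
clock: 2.25
tool_pos: [0.5487, -0.2589, 0.1854]
tcp_rot: [1.497, 2.759, -0.001]
ft_force: [-0.7, 0.6, -0.1]
gripper_width: 0.602
finger_force: 0.0
```

Emit:
servo_tool(steps=[[[0,0,1,0.14],[0,0,2,0.28],[0,0,3,0.42],[0,0,4,0.56],[0,0,5,0.7]]])

```text
clock: 2.75
tool_pos: [0.5466, -0.2538, 0.135]
tcp_rot: [-2.35, -2.084, 0.0]
ft_force: [0.7, 1.2, 0.3]
gripper_width: 0.601
finger_force: 0.0
```

Emit:
servo_tool(steps=[[[0,0,1,0.14],[0,0,1,0.28],[0,0,1,0.42],[0,0,1,0.56],[0,0,1,0.7]]])

```text
clock: 3.25
tool_pos: [0.5466, -0.2538, 0.1253]
tcp_rot: [-2.922, -1.152, 0.0]
ft_force: [-0.4, 0.3, 0.4]
gripper_width: 0.602
finger_force: 0.0
```

Run:
```python
from h import *
plan([.546,-.255,.04],.166)
s=get('side');i=s['color'][180:330,280:480];cv2.imwrite('pics/c2.png',cv2.resize(i,(800,600),interpolation=cv2.INTER_CUBIC)[...,::-1])
```

```text
pos [ 0.5466 -0.2538  0.1253] tz [-0.  0. -1.] yaw 0.751 shift cm [-0.12  0.05  8.53] turn 0.585 alt -2.557 q [-0.45  0.46  1.72 -0.    0.95  0.37]
```

View pics/c2.png

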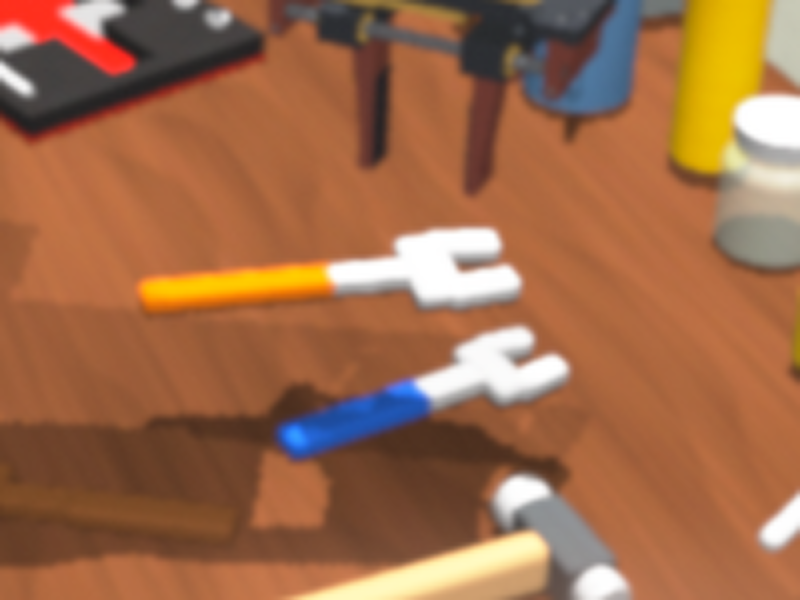

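The crop shows the open fingers (375,160 and 475,185) above the scene, turned from the spanner. The blue spanner is untouched at (430,390). I finish the turn and go down.

Emit:
servo_tool(steps=[[[0,0,1,0.12],[0,0,2.5,0.24],[-0.1,0.05,4,0.36],[-0.1,0.05,5.5,0.48],[-0.1,0.05,6.5,0.585]]])

```text
clock: 3.8
tool_pos: [0.5458, -0.2547, 0.0594]
tcp_rot: [-3.13, -0.267, 0.002]
ft_force: [0.1, 0.6, -0.8]
gripper_width: 0.603
finger_force: 0.0
```

Emit:
servo_tool(steps=[[[0,0,1.5,0],[0,0,2.8,0],[0,0,3.3,0],[0,0,3.3,0],[0,0,3.3,0]]])

```text
clock: 4.3
tool_pos: [0.5465, -0.255, 0.0277]
tcp_rot: [3.13, 0.271, 0.0]
ft_force: [0.3, -0.4, -0.1]
gripper_width: 0.6
finger_force: 0.0
```

Run:
```python
from h import *
plan([.546,-.255,.003],.166)
s=get('side');i=s['color'][180:330,280:480];cv2.imwrite('pics/c3.png',cv2.resize(i,(800,600),interpolation=cv2.INTER_CUBIC)[...,::-1])
```

```text
pos [ 0.5465 -0.255   0.0277] tz [ 0. -0. -1.] yaw 0.173 shift cm [-0.05 -0.01  2.47] turn 0.007 alt -3.135 q [-0.46  0.6   1.76 -0.    0.77  0.94]
```

View pics/c3.png

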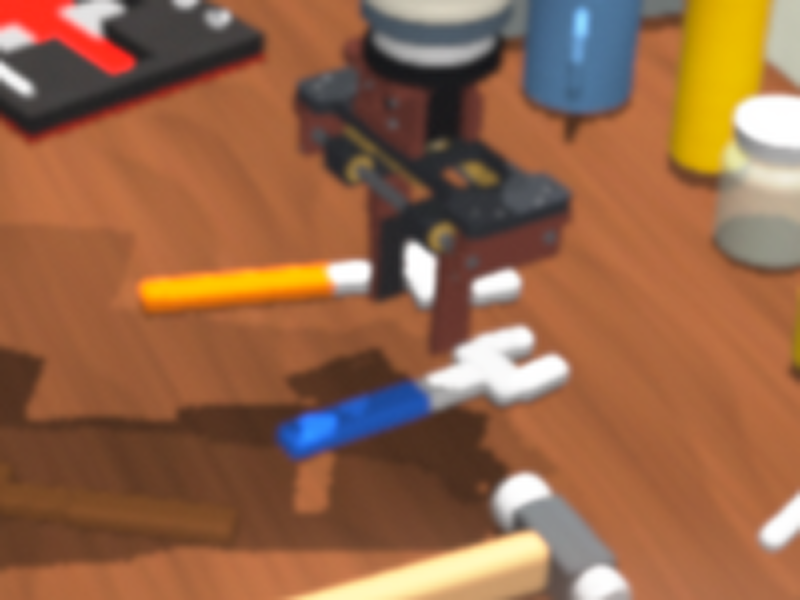

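The crop shows the gripper over the blue spanner near its neck. The near fingertip at (450,345) looks further back than expected, so I check it by depth.

Run:
```python
from h import *
s=get('side');P=cloud(s)
M=rot(env.observe()['tcp_rot']);t=np.array(env.observe()['tool_pos'])
for cu,cv in((450,340),(445,325),(455,325),(460,300),(385,292),(380,270),(440,378),(380,400),(350,415),(400,395)):
    u,v=280+cu//4,180+cv//4; p=P[v,u]; print((u,v),p.round(4),'tool cm',((p-t)@M*100).round(2),s['color'][v,u])
# predicted pixels of the finger tips
for y in(-.035,0,.035):
    w=t+M@[0,y,0]; c=(w-np.array(s['position']))@s['R']; q=s['K']@c; print(y,(q[:2]/q[2]).round(1))
```

```text
(392, 265) [ 0.553  -0.2862  0.0714] tool cm [ 0.09  3.17 -4.33] [106  58  49]
(391, 261) [ 0.5464 -0.2933  0.0884] tool cm [-0.69  3.76 -6.03] [103  54  46]
(393, 261) [ 0.5526 -0.2906  0.0852] tool cm [-0.03  3.6  -5.71] [104  55  47]
(395, 255) [ 0.5559 -0.2916  0.1012] tool cm [ 0.28  3.76 -7.31] [103  55  47]
(376, 253) [ 0.5382 -0.2301  0.0715] tool cm [-0.41 -2.61 -4.34] [54 45 43]
(375, 247) [ 0.5343 -0.2317  0.09  ] tool cm [-0.83 -2.51 -6.19] [51 40 42]
(390, 274) [ 0.5695 -0.2462  0.0149] tool cm [ 2.39 -0.49  1.32] [248 247 246]
(375, 280) [ 0.5266 -0.2572  0.0158] tool cm [-2.03 -0.14  1.23] [ 28  74 155]
(367, 283) [ 0.5047 -0.262   0.0159] tool cm [-4.27 -0.05  1.21] [ 31  84 177]
(380, 278) [ 0.5409 -0.2533  0.0153] tool cm [-0.55 -0.28  1.28] [ 30  74 154]
-0.035 [374.7 265.9]
0 [382.9 273.5]
0.035 [391.5 281.4]
```

The depth shows the visible fingertips about 40 mm above the reported TCP, but well centred on the spanner (inner face at -2.6 cm, outer at +3.7 cm). I go down gently and look again.

Emit:
servo_tool(steps=[[[0,0,0.6,0],[0,0,1.2,0],[0,0,1.8,0],[0,0,2.2,0],[0,0,2.2,0]]])

```text
clock: 4.9
tool_pos: [0.5457, -0.2546, 0.0045]
tcp_rot: [-3.129, -0.27, 0.002]
ft_force: [1.3, -0.4, 0.9]
gripper_width: 0.599
finger_force: 0.0
```

Run:
```python
from h import *
plan([.546,-.255,.003],.166)
s=get('side');P=cloud(s);o,t,M=tool()
for u in(386,390,393,396):
    print(u,[(v,P[v,u].round(3).tolist(),s['color'][v,u].tolist()) for v in range(264,292,3)])
i=s['color'][220:310,330:450];cv2.imwrite('pics/c4.png',cv2.resize(i,(800,600),interpolation=cv2.INTER_CUBIC)[...,::-1])
```

```text
pos [ 0.5457 -0.2546  0.0045] tz [-0.001  0.001 -1.   ] yaw 0.172 shift cm [0.03 0.05 0.15] turn 0.006 alt -3.136 q [-0.46  0.64  1.77 -0.    0.73  0.94]
386 [(264, [0.586, -0.188, 0.001], [137, 80, 52]), (267, [0.583, -0.196, -0.002], [122, 72, 49]), (270, [0.577, -0.209, -0.0], [117, 67, 47]), (273, [0.54, -0.285, 0.052], [111, 66, 49]), (276, [0.541, -0.283, 0.042], [112, 99, 108]), (279, [0.553, -0.261, 0.015], [70, 97, 166]), (282, [0.552, -0.263, 0.008], [56, 82, 151]), (285, [0.552, -0.265, 0.001], [75, 48, 38]), (288, [0.547, -0.276, 0.0], [78, 48, 31]), (291, [0.543, -0.286, 0.0], [79, 50, 33])]
390 [(264, [0.544, -0.293, 0.081], [103, 55, 47]), (267, [0.547, -0.289, 0.069], [102, 54, 47]), (270, [0.547, -0.29, 0.062], [103, 54, 46]), (273, [0.547, -0.291, 0.054], [105, 57, 48]), (276, [0.547, -0.292, 0.046], [129, 112, 110]), (279, [0.564, -0.258, 0.01], [166, 165, 164]), (282, [0.565, -0.257, 0.0], [101, 88, 83]), (285, [0.561, -0.268, 0.0], [74, 45, 31]), (288, [0.556, -0.279, 0.001], [76, 47, 31]), (291, [0.552, -0.287, -0.002], [77, 48, 31])]
393 [(264, [0.552, -0.292, 
[... 204 characters left out ...]
), (279, [0.574, -0.254, 0.005], [155, 152, 150]), (282, [0.572, -0.259, 0.0], [77, 52, 39]), (285, [0.568, -0.269, -0.001], [74, 46, 30]), (288, [0.561, -0.284, 0.003], [74, 46, 30]), (291, [0.557, -0.292, 0.001], [76, 47, 31])]
396 [(264, [0.561, -0.289, 0.074], [133, 86, 72]), (267, [0.563, -0.286, 0.063], [198, 185, 184]), (270, [0.563, -0.287, 0.056], [189, 176, 175]), (273, [0.585, -0.247, 0.015], [226, 220, 219]), (276, [0.579, -0.259, 0.015], [213, 212, 211]), (279, [0.582, -0.255, 0.004], [138, 125, 120]), (282, [0.578, -0.263, 0.001], [84, 51, 33]), (285, [0.572, -0.276, 0.003], [74, 45, 30]), (288, [0.571, -0.28, -0.003], [75, 47, 30]), (291, [0.563, -0.296, 0.002], [76, 47, 30])]
```

View pics/c4.png

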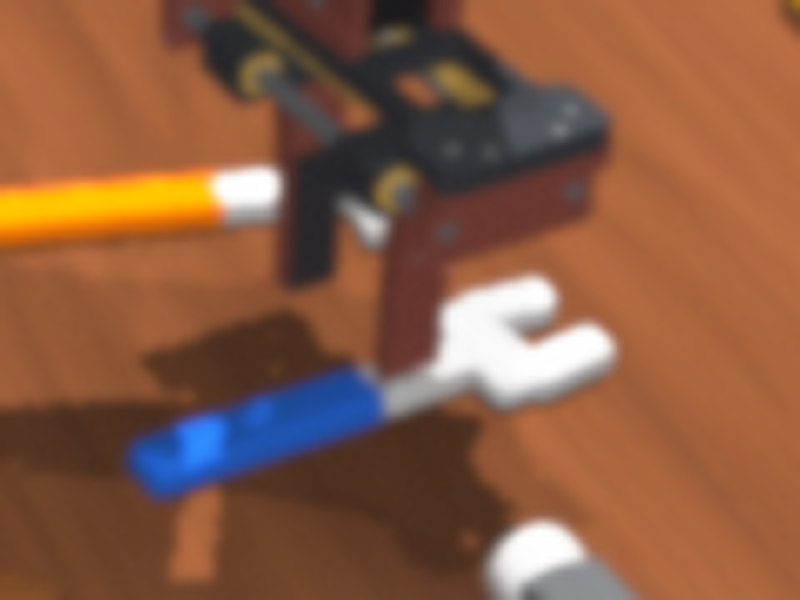

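The crop shows the near fingertip at (410,375) about 40 mm above the bench. The reported TCP is evidently 4 cm below the real tips. I go down further in small steps, watching the force.

Emit:
servo_tool(steps=[[[0,-0.05,0.5,0],[0,-0.05,1.0,0],[0,-0.05,1.5,0],[0,-0.05,2.0,0],[0,-0.05,2.0,0]]])

```text
clock: 5.45
tool_pos: [0.5456, -0.2541, -0.0154]
tcp_rot: [-3.129, -0.269, 0.002]
ft_force: [-0.1, 0.7, 0.0]
gripper_width: 0.602
finger_force: 0.0
```

Run:
```python
from h import *
plan([.546,-.255,.003],.166); print(np.round(env.observe()['ft_force'],1))
s=get('side');P=cloud(s);o,t,M=tool()
m=np.zeros((480,640),bool);m[240:300,360:420]=1
L=(P-t)@M*100
k=m&(abs(L[...,0])<1.3)&(L[...,1]>2)&(L[...,1]<5)&(P[...,2]>.006)
print('near finger min z',np.sort(P[k][:,2])[:12].round(4))
k=m&(abs(L[...,0])<1.3)&(L[...,1]<-2)&(L[...,1]>-5)&(P[...,2]>.006)
print('far finger min z',np.sort(P[k][:,2])[:12].round(4), 'y',np.median(L[k][:,1]))
```

```text
pos [ 0.5456 -0.2541 -0.0154] tz [-0.001  0.001 -1.   ] yaw 0.172 shift cm [ 0.02  0.09 -1.84] turn 0.006 alt -3.136 q [-0.46  0.67  1.77 -0.    0.7   0.94]
[-0.1  0.7  0. ]
near finger min z [0.0239 0.0246 0.0247 0.0249 0.0252 0.0264 0.0265 0.0265 0.0269 0.0271
 0.0272 0.0278]
far finger min z [0.023  0.023  0.0232 0.0236 0.0238 0.024  0.0249 0.0255 0.0266 0.0266
 0.0267 0.0271] y -2.729718301430399
```

No contact force, and the fingertips measure 23 mm above the bench, so 2 cm more.

Emit:
servo_tool(steps=[[[0,0.1,0.5,0],[0,0.1,1.0,0],[0,0.1,1.5,0],[0,0.1,1.9,0],[0,0.1,1.9,0]]])

```text
clock: 6.0
tool_pos: [0.5458, -0.2551, -0.0343]
tcp_rot: [-3.129, -0.27, 0.002]
ft_force: [-0.2, -0.4, -0.0]
gripper_width: 0.601
finger_force: 0.0
```

Emit:
servo_tool(steps=[[[0,0,0,0],[0,0,0,0],[0,0,0,0],[0,0,0,0],[0,0,0,0]]], hand=0)

```text
clock: 6.5
tool_pos: [0.5464, -0.2553, -0.0333]
tcp_rot: [-3.13, -0.27, 0.0]
ft_force: [0.0, 1.2, 0.9]
gripper_width: 0.247
finger_force: 30.0
```

Emit:
servo_tool(steps=[[[0,0,0,0],[0,0,0,0],[0,0,0,0]]])

```text
clock: 6.8
tool_pos: [0.5464, -0.2552, -0.0333]
tcp_rot: [-3.13, -0.27, 0.0]
ft_force: [-0.5, 3.0, 4.2]
gripper_width: 0.248
finger_force: 30.0
```

It gripped at 0.248 × 88 = 22 mm, the grip's width. I lift.

Emit:
servo_tool(steps=[[[0,0,-1,0],[0,0,-3,0],[0,0,-6,0],[0,0,-9,0],[0,0,-12,0]]])

```text
clock: 7.3
tool_pos: [0.5461, -0.2555, 0.0878]
tcp_rot: [3.13, 0.269, -0.0]
ft_force: [0.5, -0.1, -2.6]
gripper_width: 0.245
finger_force: 30.0
```

Emit:
servo_tool(steps=[[[0,0,0,0],[0,0,0,0]]])

```text
clock: 7.5
tool_pos: [0.5465, -0.2556, 0.0869]
tcp_rot: [3.129, 0.269, 0.002]
ft_force: [0.6, -0.3, -1.6]
gripper_width: 0.252
finger_force: 30.0
```

```bash
cat >> h.py <<'E'
def tray():
    d=get('top');c=d['color'].astype(int);r,g,b=c[...,0],c[...,1],c[...,2]
    m=np.zeros(r.shape,bool); m[165:280,85:215]=1
    v,u=np.nonzero(m&(r>170)&(g<75)&(b<75)); w=ray(d,np.c_[u,v],.004)[:,:2]
    a=np.deg2rad(107.3);A=np.array([[np.cos(a),np.sin(a)],[-np.sin(a),np.cos(a)]])
    q=(w-[.4773,.2679])@A.T*1000
    for lo in range(-120,120,15):
        k=(q[:,0]>=lo)&(q[:,0]<lo+15)
        if k.any(): print(lo,k.sum(),q[k,1].min().round(),q[k,1].max().round(),q[k,0].min().round(),q[k,0].max().round())
def spanner(reg):
    s=get('side');P=cloud(s);c=s['color'].astype(int);r,g,b=c[...,0],c[...,1],c[...,2]
    o,t,M=tool();L=(P-t)@M*100
    k=(b>r+40)&(abs(L[...,0])<11)&(abs(L[...,1])<3)&(L[...,2]<0.5)&(L[...,2]>-5.5)
    v,u=np.nonzero(k);print('n',len(u))
    q=L[k]; print('blue tool cm min/max',np.percentile(q,[3,50,97],axis=0).round(2).tolist())
    print('slope y,z per x',np.polyfit(q[:,0],q[:,1],1).round(3),np.polyfit(q[:,0],q[:,2],1).round(3))
    return s
E
python3 - <<'E'
from h import *
tray(); s=spanner(0)
plan([.4773,.2679,.087],np.deg2rad(107.3)+.006)
save(s,'lift.png')
E
```

```text
90 2 -43.0 -43.0 102.0 105.0
105 11 -44.0 -25.0 105.0 109.0
n 293
blue tool cm min/max [[-8.3, -0.74, -5.15], [-4.65, 0.72, -4.78], [-0.51, 1.34, -3.99]]
slope y,z per x [-0.029  0.391] [-4.000e-03 -4.726e+00]
pos [ 0.5453 -0.255   0.0852] tz [-0.002  0.001 -1.   ] yaw 0.172 shift cm [  2.24 -52.68  -0.12] turn -1.707 alt 1.435 q [-0.46  0.52  1.75 -0.    0.88  0.94]
```

View pics/lift.png

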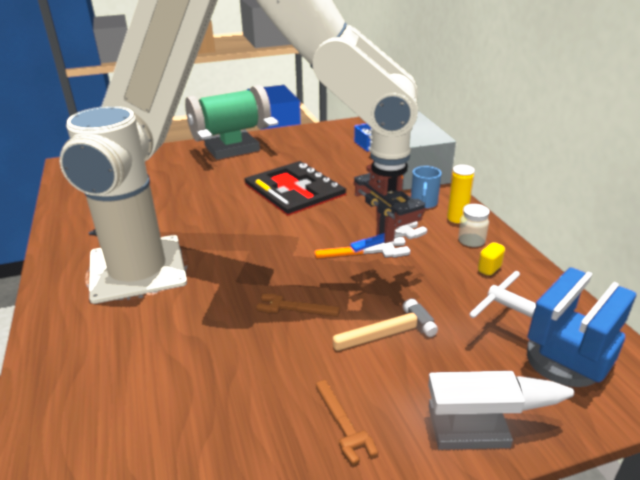

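The picture shows the spanner held level at about (385,240), and the tray is clear at (295,187). I check the tray axis from the first picture.

Run:
```python
from h import *
import re
d=get('top'); im=cv2.imread('pics/top0.png')[...,::-1]
t=open('h.py').read()
c=im.astype(int);r,g,b=c[...,0],c[...,1],c[...,2]
m=np.zeros(r.shape,bool); m[190:255,100:200]=1
a=np.deg2rad(107.3);A=np.array([[np.cos(a),np.sin(a)],[-np.sin(a),np.cos(a)]])
def prof(k,z):
    v,u=np.nonzero(k);q=(ray(d,np.c_[u,v],z)[:,:2]-[.4773,.2679])@A.T*1000
    return q
q=prof(m&(r>150)&(g<80)&(b<80),.004)
for lo in range(-120,120,15):
    k=(q[:,0]>=lo)&(q[:,0]<lo+15)
    if k.sum()>2: print(lo,k.sum(),np.percentile(q[k,1],[2,98]).round(),q[k,0].min().round(),q[k,0].max().round())
q=prof(m&(abs(r-b)<25)&(r>140),.004); q=q[(abs(q[:,0])<45)]
print('grey',np.percentile(q,[2,98],axis=0).round())
```

```text
-105 35 [-26.   9.] -100.0 -90.0
-90 23 [-28.   9.] -89.0 -75.0
-75 29 [-28.  10.] -75.0 -60.0
-60 28 [-28.   9.] -60.0 -47.0
-45 32 [-28.  10.] -45.0 -31.0
-30 30 [-26.  10.] -29.0 -15.0
-15 38 [-22.   8.] -14.0 -1.0
0 40 [-22.   7.] 1.0 15.0
15 53 [-22.   7.] 16.0 30.0
30 98 [-44.  27.] 30.0 45.0
45 159 [-45.  26.] 45.0 60.0
60 169 [-45.  27.] 60.0 75.0
75 170 [-45.  26.] 75.0 90.0
90 173 [-45.  27.] 90.0 105.0
105 65 [-42.  25.] 105.0 111.0
grey [[-35. -92.]
 [ 34.  79.]]
```

Emit:
servo_tool(steps=[[[0.2,-4,0,0],[0.4,-8.5,0,0],[0.7,-13.5,0,0],[0.9,-18.5,0,0],[1.1,-23.5,0,0]]])

```text
clock: 8.15
tool_pos: [0.5156, -0.0204, 0.0852]
tcp_rot: [-3.13, -0.268, 0.004]
ft_force: [0.3, -0.0, -2.9]
gripper_width: 0.252
finger_force: 30.0
```

Emit:
servo_tool(steps=[[[0.2,-5,0,0],[0.4,-10,0,0],[0.7,-15,0,0],[0.9,-20,0,0],[1.1,-24,0,0]]])

```text
clock: 8.65
tool_pos: [0.4854, 0.2184, 0.0852]
tcp_rot: [3.129, 0.271, -0.003]
ft_force: [0.2, -1.6, -1.7]
gripper_width: 0.246
finger_force: 30.0
```

Emit:
servo_tool(steps=[[[0,-2,0,-0.1],[0,-4,0,-0.24],[0,-5,0,-0.38],[0,-5,0,-0.52],[0,-5,0,-0.66]]])

```text
clock: 9.15
tool_pos: [0.4772, 0.2655, 0.0849]
tcp_rot: [2.869, 1.279, -0.004]
ft_force: [-0.4, 0.4, -1.8]
gripper_width: 0.242
finger_force: 30.0
```

Emit:
servo_tool(steps=[[[0,0,0,-0.14],[0,0,0,-0.28],[0,0,0,-0.42],[0,0,0,-0.56],[0,0,0,-0.7]]])

```text
clock: 9.65
tool_pos: [0.4774, 0.265, 0.085]
tcp_rot: [-2.257, -2.184, 0.004]
ft_force: [0.8, 0.5, -2.9]
gripper_width: 0.248
finger_force: 30.0
```

Emit:
servo_tool(steps=[[[0,0,0,-0.14],[0,0,0,-0.27],[0,0,0,-0.347],[0,0,0,-0.347]]])

```text
clock: 10.05
tool_pos: [0.4775, 0.2651, 0.0851]
tcp_rot: [-1.853, -2.536, 0.003]
ft_force: [0.2, 0.3, -2.1]
gripper_width: 0.246
finger_force: 30.0
```

The red floor profile puts the cutout's middle at about (+2, -7.5) mm from the tray's centre in cutout axes, near (0.484, 0.272). The widths of 76 and 40 mm come out right once wall occlusion is counted.

Run:
```python
from h import *
plan([.484,.272,.015],np.deg2rad(107.3))
```

```text
pos [0.4775 0.2651 0.0851] tz [-0.002 -0.001 -1.   ] yaw 1.879 shift cm [0.47 0.85 7.01] turn 0.007 alt -3.135 q [ 0.48  0.45  1.87 -0.    0.82  0.18]
```

Emit:
servo_tool(steps=[[[0.2,0.4,1.5,0],[0.4,0.85,3,0.007],[0.47,0.85,4.5,0.007],[0.47,0.85,6,0.007],[0.47,0.85,6,0.007]]])

```text
clock: 10.55
tool_pos: [0.4829, 0.2715, 0.0235]
tcp_rot: [-1.862, -2.527, 0.007]
ft_force: [0.5, -0.1, -2.1]
gripper_width: 0.246
finger_force: 30.0
```

Run:
```python
from h import *
plan([.484,.272,-.029],np.deg2rad(107.3))
s=get('side');d=get('top')
a=cv2.resize(s['color'][130:230,220:370],(800,533),interpolation=cv2.INTER_CUBIC)
cv2.imwrite('pics/c6.png',a[...,::-1])
save(d,'top6.png')
P=cloud(s);c=s['color'].astype(int);r,g,b=c[...,0],c[...,1],c[...,2];o,t,M=tool();L=(P-t)@M*100
A=np.deg2rad(107.3);A=np.array([[np.cos(A),np.sin(A)],[-np.sin(A),np.cos(A)]])
Q=(P[...,:2]-[.484,.272])@A.T*1000
k=(P[...,2]>.04)&(P[...,2]<.06)&(abs(Q[...,0])<120)&(abs(Q[...,1])<40)
bl=k&(b>r+40); st=k&(abs(r-b)<30)&(r>110)
for n,m in(('blue',bl),('steel',st)):
    print(n,m.sum(),np.percentile(Q[m],[2,50,98],axis=0).round(1).tolist(),np.percentile(P[m][:,2],[5,50,95]).round(4)) if m.any() else print(n,0)
    if m.sum()>10: print(np.polyfit(Q[m][:,0],Q[m][:,1],1).round(3),np.polyfit(Q[m][:,0],P[m][:,2]*1000,1).round(3))
```

```text
pos [0.4829 0.2715 0.0235] tz [-0.005 -0.002 -1.   ] yaw 1.872 shift cm [0.02 0.14 5.25] turn -0.001 alt 3.14 q [ 0.49  0.56  1.87 -0.    0.71  0.19]
blue 2 [[-81.4, -2.9], [-75.0, 2.9], [-68.5, 8.7]] [0.0583 0.059  0.0598]
steel 1 [[49.0, 14.7], [49.0, 14.7], [49.0, 14.7]] [0.0594 0.0594 0.0594]
```

View pics/c6.png

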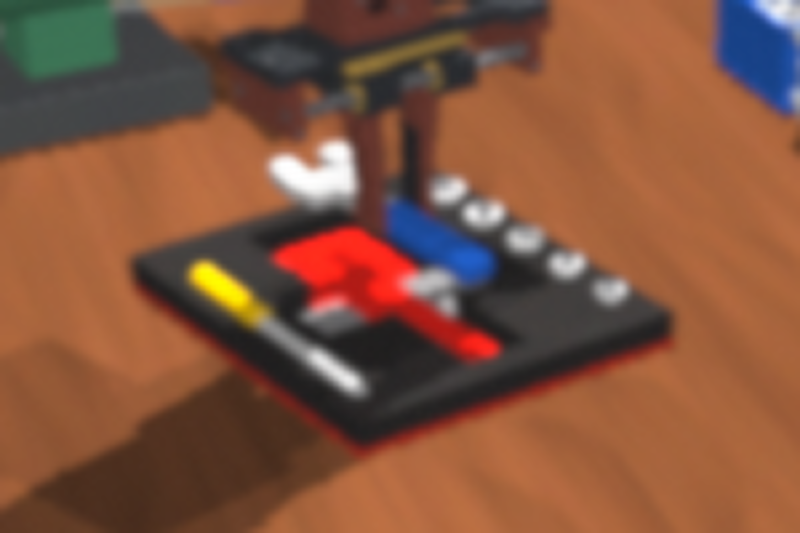

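The crop shows the spanner above the cutout, shifted up in the picture by its height. The jaw (315,175) is toward the wide end (310,250) and the tail at (490,260). I measure spanner and cutout in this view.

```bash
cat > m.py <<'E'
from h import *
s=get('side')
P=cloud(s);c=s['color'].astype(int);r,g,b=c[...,0],c[...,1],c[...,2]
A=np.deg2rad(107.3);A=np.array([[np.cos(A),np.sin(A)],[-np.sin(A),np.cos(A)]])
def rep(n,m,Q):
    print(n,m.sum(),np.percentile(Q[m],[2,50,98],axis=0).round(1).tolist(),'z',np.percentile(P[m][:,2],[5,50,95]).round(4))
Q=(P[...,:2]-[.484,.272])@A.T*1000
reg=np.zeros(r.shape,bool);reg[130:230,220:370]=1
k=reg&(P[...,2]>.0)&(P[...,2]<.085)&(abs(Q[...,0])<125)&(abs(Q[...,1])<45)
bl=k&(b>r+40); st=k&(abs(r-b)<30)&(r>110)&(P[...,2]>.01)
rep('blue',bl,Q);rep('steel',st,Q)
m=bl;print('slopes',np.polyfit(Q[m][:,0],Q[m][:,1],1).round(3),np.polyfit(Q[m][:,0],P[m][:,2]*1000,1).round(3))
red=reg&(r>120)&(g<60)&(b<60)&(P[...,2]<.012)
v,u=np.nonzero(red);q=(ray(s,np.c_[u,v],.004)[:,:2]-[.484,.272])@A.T*1000;q=q[(abs(q[:,1])<70)&(abs(q[:,0])<115)]
for lo in range(-120,120,20):
    kk=(q[:,0]>=lo)&(q[:,0]<lo+20)
    if kk.sum()>3: print(lo,kk.sum(),np.percentile(q[kk,1],[2,98]).round(),q[kk,0].min().round(),q[kk,0].max().round())
E
python3 m.py
```

```text
blue 158 [[-88.8, -36.4], [-47.6, 3.8], [35.6, 12.5]] z [0.0623 0.0729 0.0767]
steel 123 [[-9.4, -23.4], [57.4, 11.6], [93.1, 27.4]] z [0.0631 0.0724 0.0774]
slopes [-0.124 -4.431] [-0.142 63.659]
-80 15 [-24.  -1.] -72.0 -61.0
-60 25 [-25.  -2.] -60.0 -41.0
-40 22 [-21.  -2.] -40.0 -21.0
-20 17 [-18.  -1.] -20.0 -1.0
0 30 [-16.  16.] 1.0 20.0
20 29 [-16.  14.] 22.0 39.0
40 55 [-43.  22.] 41.0 60.0
60 58 [-43.  17.] 60.0 80.0
80 51 [-41.  14.] 80.0 100.0
100 39 [-42.  16.] 100.0 115.0
```

The spanner spans -89 to +93 mm along the cutout and its side offset is within 2 mm, so it fits. I lower in slow steps.

Emit:
servo_tool(steps=[[[0,0.2,0.6,0],[0,0.2,1.2,0],[0,0.2,1.8,0],[0,0.2,2.4,0],[0,0.2,2.8,0]]])

```text
clock: 11.2
tool_pos: [0.4866, 0.273, -0.0022]
tcp_rot: [-1.863, -2.529, 0.001]
ft_force: [0.3, 0.8, -2.6]
gripper_width: 0.252
finger_force: 30.0
```

Emit:
servo_tool(steps=[[[0,0,0.3,0],[0,0,0.6,0],[0,0,0.9,0],[0,0,1.2,0],[0,0,1.2,0]]])

```text
clock: 11.7
tool_pos: [0.4867, 0.273, -0.0139]
tcp_rot: [-1.863, -2.529, 0.001]
ft_force: [-1.0, -0.0, -3.1]
gripper_width: 0.246
finger_force: 30.0
```

Emit:
servo_tool(steps=[[[0,0,0.2,0],[0,0,0.4,0],[0,0,0.6,0],[0,0,0.6,0]]])

```text
clock: 12.1
tool_pos: [0.4868, 0.2731, -0.0198]
tcp_rot: [-1.863, -2.529, 0.0]
ft_force: [0.4, 0.2, -2.5]
gripper_width: 0.248
finger_force: 30.0
```

The spanner is already below the tray's top edge without contact. I continue to the floor.

Emit:
servo_tool(steps=[[[0,0,0.2,0],[0,0,0.4,0],[0,0,0.6,0],[0,0,0.6,0]]])

```text
clock: 12.5
tool_pos: [0.4867, 0.273, -0.0258]
tcp_rot: [-1.863, -2.529, 0.001]
ft_force: [-0.6, -0.3, -2.0]
gripper_width: 0.249
finger_force: 30.0
```

Emit:
servo_tool(steps=[[[0,0,0.1,0],[0,0,0.2,0],[0,0,0.3,0],[0,0,0.3,0]]])

```text
clock: 12.9
tool_pos: [0.4868, 0.2731, -0.0286]
tcp_rot: [-1.863, -2.529, 0.0]
ft_force: [0.1, 0.7, -1.9]
gripper_width: 0.248
finger_force: 30.0
```

```bash
python3 m.py | head -3; python3 -c "
from h import *
o=env.observe();print(o['tool_pos'],o['ft_force'],o['ft_torque'])"
```

```text
blue 160 [[-92.2, -22.0], [-52.3, 0.5], [-4.6, 22.2]] z [0.0116 0.0188 0.0233]
steel 141 [[-11.1, -30.2], [59.8, 9.2], [109.2, 26.2]] z [0.0123 0.0191 0.0587]
slopes [-0.038 -2.306] [5.0000e-03 1.8442e+01]
[ 0.48685015  0.27310848 -0.02858003] [-0.07246156  0.57130872 -1.24482523] [-0.09809238  0.03262466 -0.0338935 ]
```

Emit:
servo_tool(steps=[[[0,0,0.1,0],[0,0,0.1,0],[0,0,0.15,0],[0,0,0.15,0]]])

```text
clock: 13.35
tool_pos: [0.4871, 0.2732, -0.0294]
tcp_rot: [1.863, 2.529, 0.0]
ft_force: [-1.7, -1.5, 6.4]
gripper_width: 0.247
finger_force: 30.0
```

It touches the floor at 6 N. I release and rise.

Emit:
servo_tool(steps=[[[0,0,0,0],[0,0,-0.1,0],[0,0,-0.1,0],[0,0,-0.1,0]]], hand=0.5)

```text
clock: 13.75
tool_pos: [0.487, 0.2732, -0.029]
tcp_rot: [1.863, 2.529, 0.0]
ft_force: [-0.5, 0.2, 0.4]
gripper_width: 0.498
finger_force: 0.0
```

Emit:
servo_tool(steps=[[[0,0,-1,0],[0,0,-3,0],[0,0,-6,0],[0,0,-10,0],[0,0,-14,0]]])

```text
clock: 14.25
tool_pos: [0.4864, 0.2729, 0.1127]
tcp_rot: [-1.863, -2.529, 0.001]
ft_force: [0.0, 1.0, 0.1]
gripper_width: 0.503
finger_force: 0.0
```

Emit:
servo_tool(steps=[[[-4,0,-4,0],[-7,0,-8,0],[-10,0,-10,0],[-14,0,-10,0],[-18,0,-10,0]]])

```text
clock: 14.75
tool_pos: [0.5411, 0.1001, 0.2131]
tcp_rot: [1.861, 2.528, 0.004]
ft_force: [-0.5, 0.1, -0.1]
gripper_width: 0.501
finger_force: 0.0
```

```bash
python3 m.py | head -3
python3 - <<'E'
from h import *
s=get('side');d=get('top')
o=np.zeros((533,800,3),np.uint8)
o[:267,:400]=cv2.resize(s['color'][130:230,220:370],(400,267)); o[:300,400:]=cv2.resize(d['color'][160:280,80:240],(400,300))
o[300:,400:]=cv2.resize(d['color'][140:300,280:455],(400,233))
cv2.imwrite('pics/end.png',o[...,::-1])
E
```

```text
blue 178 [[-100.9, -27.9], [-46.7, 0.4], [5.0, 20.8]] z [0.0101 0.0186 0.0227]
steel 191 [[-29.2, -38.7], [56.7, -1.1], [108.5, 24.3]] z [0.0116 0.0182 0.0231]
slopes [-0.066 -4.86 ] [-0.031 16.336]
```

View pics/end.png

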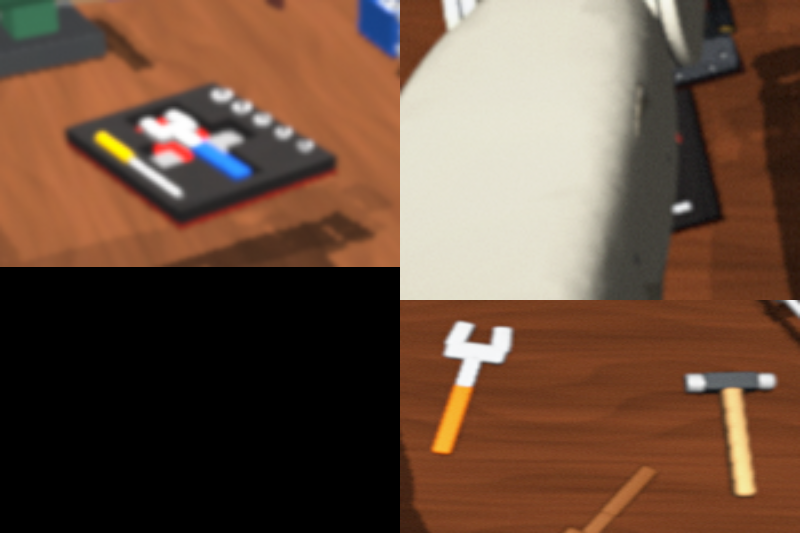

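The picture shows the spanner home in the cutout (200,145), jaw at the wide end, with its top at 18 mm as it should be. The orange spanner (470,390) and hammer (735,430) are unmoved.

```bash
python3 -c "
from plant import env
print(env.sign_off())"
```

```text
the job is handed in; nothing more can be done
None
```

The blue spanner is flat in the cutout, jaw in the wide end, released and handed in at about 15 s; the orange spanner and hammer show no movement in the last picture, and the hand-in returned no verdict.

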